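# Check the cup warmer with the surface thermometer

### The job

Take the yellow surface thermometer out of its holder and check the cup warmer with it: hold the copper tip inside the red ring on the warmer's top plate, the thermometer upright with its display turned to the warmer's front (the side with the dial), pressing gently so that the sprung tip is pushed about halfway in. Finish while the gripper is still holding it there; do not let go or put it away, and leave the two cups and the jug where they are.

Things in the scene. Friction and masses are not known exactly. Their poses are not given: they have to be found in the camera images.
- probe: thermometer, loose, 0.1 kg, upright in the holder. Origin on its axis at the underside of the black collar (34 x 30 x 6 mm); z up the axis. Yellow handle, 26 (x) x 20 (y) mm, up to z = 102 mm. Display on its -x face; grip the plain flat sides 20 mm apart (+y, -y), say 60 mm above the origin. Below: steel stem, 11 mm in diameter, to z = -60 mm, then the sprung tip (see probe_foot)
- probe_tip (a joint): how far the sprung tip is pushed into the stem, m: 0 = fully out, 0.012 = fully in (end stop). It yields along the thermometer's axis at 0.6 N per mm: halfway in is 6 mm and 3.6 N, end stop at 7.2 N
- probe_foot (a point): centre of the flat underside of the copper tip disc (11 mm in diameter), on the thermometer's axis; 76 mm below the origin of probe when the tip is fully out, and nearer to it by the joint value of probe_tip
- holder: fixed holder: black foot 84 (x) x 76 (y) x 12 mm, grey socket 48 x 44 mm up to z = 92 mm; origin at the centre of its underside, z up. In the socket's top a 19 mm square hole, 80 mm deep: the thermometer's collar rests on the rim, its stem hangs free in the hole; raise it over 80 mm to clear
- warmer: fixed cup warmer, aluminium body with a dark flat level top plate, 200 (x) x 300 (y) mm, top plate at z = 45 mm. Origin at the centre of its underside, z up; its front is its -x side, which carries a black dial (12 mm sticking out), a lamp and a red switch
- warmer_front (a point): middle of the warmer's front face, 100 mm in front (-x) of the warmer's origin, 23 mm high
- ring: thin red ring stuck on the warmer's top plate, 30 mm inside and 38 mm outside diameter, flat (0.6 mm, no obstacle). Origin at its centre on the plate. It and the two cups take turns in three places, about 95 mm apart, along the warmer's y
- cup_a: white cup, 80 mm in diameter, 68 mm high, standing on the warmer; origin at the centre of its underside; to be left alone
- cup_b: second, like white cup on the warmer; to be left alone
- jug: white cream jug, 67 x 103 x 85 mm, standing on the worktop behind; origin at the centre of its underside; to be left alone

How it is judged:
By the outcome, as a careful person would: the job done as asked, in the order asked, and still so for the second after the job is handed in, while the arm keeps its last pose, push and grip.
It also fails if it takes over 38 s, if anything falls off the work surface, if the arm or the gripper's body presses on something with over 40 N, if the wrist force passes 120 N, or if a joint passes its speed limit or range.

### The arm

A 6-joint arm with a two-finger parallel gripper is mounted at the origin on a cart in front of the work surface, level with it; the furniture and walls round the work are solid. World frame = base frame: x ahead of the robot, y to its left, z up, the work surface at z = 0. Lengths are in m, angles in rad, forces in N, time in s.
With the tool pointing down it reaches from about 0.325 to 0.9 m from the base axis. Payload 6.1 kg.
Tool frame: the origin (TCP) lies at the very end of the fingers, on their centre line; the grasp point (between the pads) lies behind it (r.grasp_offset is the z of the grasp point in the tool frame, in m); z points along the fingers, y is the line along which they close (so a half turn about z gives the same grasp; the last joint's range is limited). The gripper opens to 87 mm and grips with 3 to 60 N. Pads are 19 mm wide; open, the fingers measure 117 mm over their backs; the gripper's body (75 mm by 190 mm) begins 51 mm behind the grasp point.
Start: joints at [1.034, 0.22, 1.526, -0, 1.395, -0.126], TCP at [0.25, 0.573, 0.223] pointing down, gripper open.
Joint ranges: [-2.98, 2.98], [-0.91, 2.08], [0.09, 2.57], [-1.24, 4.39], [0.2, 2.65], [-2.68, 2.68]. Speed limits (rad/s): [2.57, 2.57, 3.01, 3.14, 3.14, 3.14].

### API

Orientations are given as a rotation vector (axis times angle).
In Python, from workcell import r, viewer, job_done gives the robot as it stands.
- The arm moves only by the tool carry_out, never from a script. Its argument "deltas" is a list of rows, each a list of 3 entries, a list of its own where there are three numbers: the opening, from -1 (shut) to 1 (fully open), then the shift along the world's x, y, z as a fraction of full scale, then the turn about the world's z as a fraction of full scale. In form: [[gripper, [tx, ty, tz], twist], ...]. A call has 1 to 10 rows; each row shifts and turns the commanded pose from where the row before left it; what a row does not reach is not made up. Full scale, the value 1, is 0.06 m for a shift and 180 degrees for a turn. A row lasts 1/8 s, in which the tool goes at most 62.5 mm and 10.7 degrees, less where a joint would pass 70% of its speed; a pose out of reach is approached as far as the arm can. A call with a number of a shift or a turn outside -1 to 1 is refused whole. A call with a gripper value outside its range is refused whole. The fingers move at their own pace and stop on an object; "grip_force" is the grip in N (left out, the last holds). Time passes only in rows, so rows that do not move let the fingers close. It gives the time, the measured TCP pose, the force, the opening and the grip force at its end, in the units of the state.
- r.sense(): the state, without advancing time (a new reading comes with each control period).
- viewer.capture(name): name is "scene" or "top"; returns a dict with "frame" (384x512x3 uint8, red, green, blue), "K" (3x3 intrinsics, pixels), "dist_coeffs" ([k1, k2, p1, p2, k3] as OpenCV has them; the pictures are not rectified), "rvec" (rotation vector, rad) and "tvec" (3), from world to camera coordinates, as OpenCV has them. Camera axes: x right, y down, z forward; pixel columns grow to the right and rows downward; lengths in m; the calibration is good to about 2 mm. A picture is of the moment at which its call begins. There is no depth.
- job_done(): hands the job in; it is judged then, once.
The state is a dict: "t": time; "joint_positions": joint angles; "joint_vel": joint speeds; "joint_efforts": joint torques, N m; "tcp_pos": TCP position; "tool_rot": TCP orientation; "force": force on the tool from outside, world axes, zero at the start; "wrist_torque": the same for the moment, N m; "opening": finger opening in m; "gripper_force": force on a finger pad.
Only numpy, scipy, OpenCV 4.12 (cv2) and the standard library are available. Lean on these libraries where they do the work, as an engineer would, in place of code of your own. Each camera call takes 0.05 s, during which the arm holds its last target. There are 200 camera calls.

## Working session

There is one attempt and no reset: what is moved stays moved. The work goes in short steps, Python scripts to look and compute and a tool call to move; the robot and the scene stay as the last step left them, time stands still between calls to the robot, and variables do not carry over. Pictures are saved under pics/ and viewed, at most 10 in all, crops included, and the job is handed in when it is done.

Besides the shell and the picture viewer there is one more tool, called as name([rows], argument=value, ...), one row to a line, values as JSON. carry_out: Moves the arm, as the interface text tells. Its arguments: {"type":"object","properties":{"deltas":{"type":"array","items":{"type":"array"}},"grip_force":{"type":"number"}},"required":["deltas"]}

```bash
mkdir -p pics
python3 - <<'E'
from workcell import r, viewer
import cv2,numpy as np
for n in("scene","top"):
    c=viewer.capture(n); cv2.imwrite(f"pics/{n}0.png",cv2.resize(c["frame"][:,:,::-1],(800,600),interpolation=cv2.INTER_CUBIC))
    R=cv2.Rodrigues(c["rvec"])[0]; print(n,-R.T@np.ravel(c["tvec"]),c["K"].tolist(),np.ravel(c["dist_coeffs"]))
print(r.sense(),r.grasp_offset)
E
```

```text
scene [ 0.02188562 -0.65417537  0.74200452] [[496.8178433754562, 0.0, 257.6788080109644], [0.0, 496.8178433754562, 197.15036626819918], [0.0, 0.0, 1.0]] [-0.15081983  0.          0.          0.          0.        ]
top [0.31217599 0.0347127  1.01785774] [[429.68772764939587, 0.0, 250.73037461719727], [0.0, 429.68772764939587, 195.03591613934714], [0.0, 0.0, 1.0]] [-0.08494783  0.          0.          0.          0.        ]
{'t': 0.1, 'joint_positions': array([ 1.03384341e+00,  2.21141003e-01,  1.52748616e+00,  1.68128119e-05,
        1.39470766e+00, -1.26099051e-01]), 'joint_vel': array([-0.00150068, -0.00161996, -0.00357545,  0.00016173, -0.00230352,
       -0.00108792]), 'joint_efforts': array([ 6.73362592e-04, -4.95943558e+01, -3.88520586e+01,  7.01630465e-02,
        5.15401829e-02, -5.09270842e-05]), 'tcp_pos': array([0.2493318 , 0.57250798, 0.22155611]), 'tool_rot': array([-6.40723666e-01, -3.07496505e+00,  2.57863193e-03]), 'force': array([-0.37195131,  0.45099827,  0.35890726]), 'wrist_torque': array([ 0.04311216,  0.00800463, -0.00816218]), 'gripper_force': 0.0, 'opening': 0.08706077969052518} -0.0187
```

View pics/scene0.png

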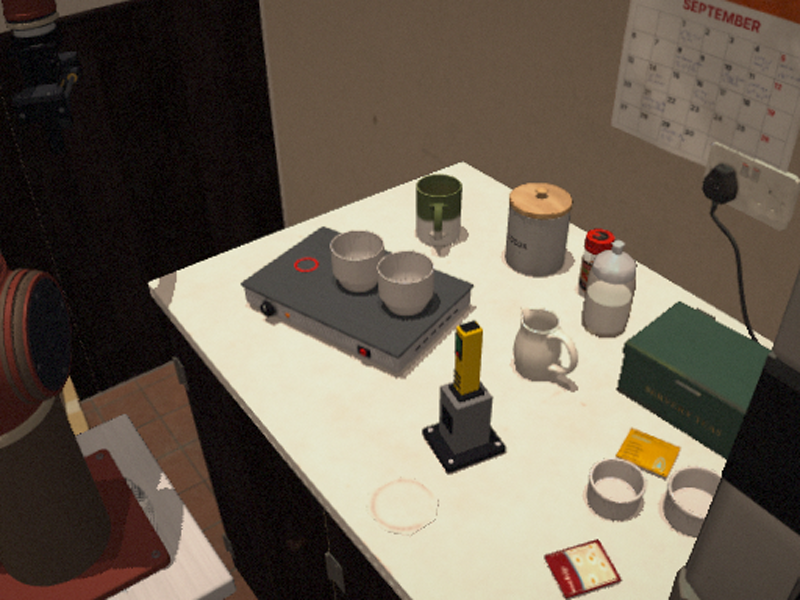

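View pics/top0.png

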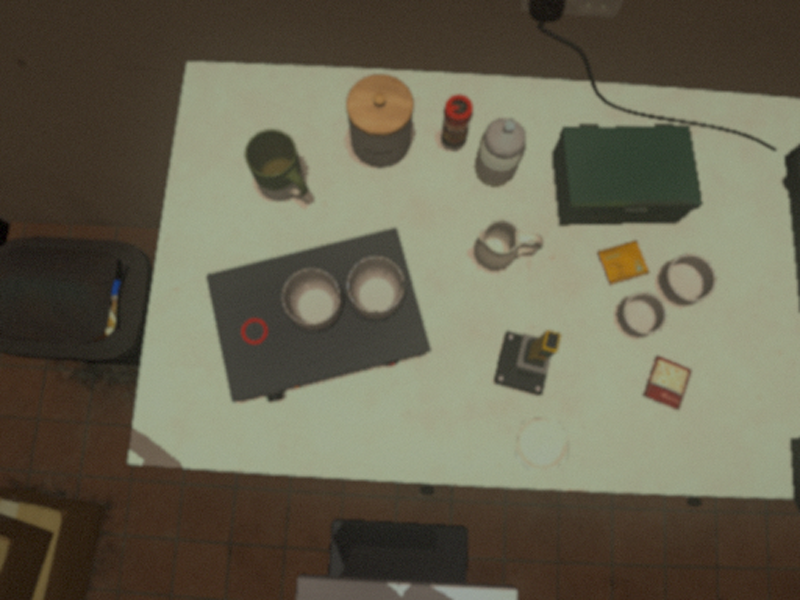

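The scene view shows the ring at about (306,265), the probe's handle at (468,357) with its display on the left face, and the dial at (268,308). In the top view the ring is at (255,331), the warmer's corners at (208,274), (397,230), (429,351) and (233,399), and the holder foot at (523,362). I'll look at enlarged crops of the probe.

```bash
cat > h.py <<'E'
import cv2,numpy as np
from workcell import r,viewer
def ray(c,uv,z):
    "pixels (512x384) -> world points on the plane z"
    p=cv2.undistortPoints(np.float64(uv).reshape(-1,1,2),c["K"],c["dist_coeffs"]).reshape(-1,2)
    R=cv2.Rodrigues(c["rvec"])[0]; o=-R.T@np.ravel(c["tvec"])
    d=np.c_[p,np.ones(len(p))]@R
    return o+d*((z-o[2])/d[:,2])[:,None]
def proj(c,P): return cv2.projectPoints(np.float64(P).reshape(-1,1,3),c["rvec"],c["tvec"],c["K"],c["dist_coeffs"])[0].reshape(-1,2)
def s(u): return (np.float64(u)+.5)*.64-.5
def ring(c,z=.0453):
    f=c["frame"].astype(int); m=((f[...,0]-np.maximum(f[...,1],f[...,2]))>50).astype(np.uint8)
    n,l,st,ce=cv2.connectedComponentsWithStats(cv2.dilate(m,np.ones((2,2))))
    out=[]
    for i in range(1,n):
        ys,xs=np.where((l==i)&(m>0))
        if len(xs)<15: continue
        P=ray(c,np.c_[xs,ys],z)[:,:2]
        A=np.c_[2*P,np.ones(len(P))]; q=np.linalg.lstsq(A,(P**2).sum(1),rcond=None)[0]
        out.append((q[:2].round(4),round(float(np.sqrt(q[2]+q[:2]@q[:2])),4),len(xs)))
    return out
E
python3 - <<'E'
from h import *
t=viewer.capture("top"); c=viewer.capture("scene")
for k in(t,c):print([o for o in ring(k) if .01<o[1]<.025])
w=ray(t,s([(208,274),(397,230),(429,351),(233,399)]),.045)[:,:2]
print(w.round(4),w.mean(0),[np.linalg.norm(w[i]-w[i-1]).round(3) for i in range(4)])
e=w[1]+w[2]-w[0]-w[3];print("warmer y-dir yaw",np.degrees(np.arctan2(e[0],-e[1])))
def crop(k,x,y,w,h,f): return cv2.resize(k["frame"][y:y+h,x:x+w,::-1],None,fx=f,fy=f,interpolation=cv2.INTER_CUBIC)
a=crop(t,312,204,50,50,8); b=crop(c,265,200,65,105,5)
H=600; im=np.zeros((H,800,3),np.uint8); im[:400,:400]=a; im[:525,400:725]=b
cv2.imwrite("pics/crop1.png",im)
E
```

```text
[(array([ 0.8837, -0.0447]), 0.0177, 162), (array([0.4969, 0.2465]), 0.0172, 110), (array([ 0.4323, -0.3573]), 0.0105, 61)]
[(array([0.9107, 0.0075]), 0.0247, 223), (array([0.4953, 0.2447]), 0.0172, 77), (array([ 0.5925, -0.0328]), 0.0128, 20), (array([ 0.6122, -0.3401]), 0.0238, 629)]
[[ 0.5802  0.3259]
 [ 0.6666  0.0437]
 [ 0.4817 -0.0136]
 [ 0.3947  0.2668]] [0.53080198 0.15568965] [np.float64(0.195), np.float64(0.295), np.float64(0.194), np.float64(0.294)]
warmer y-dir yaw 17.14275022963582
```

View pics/crop1.png

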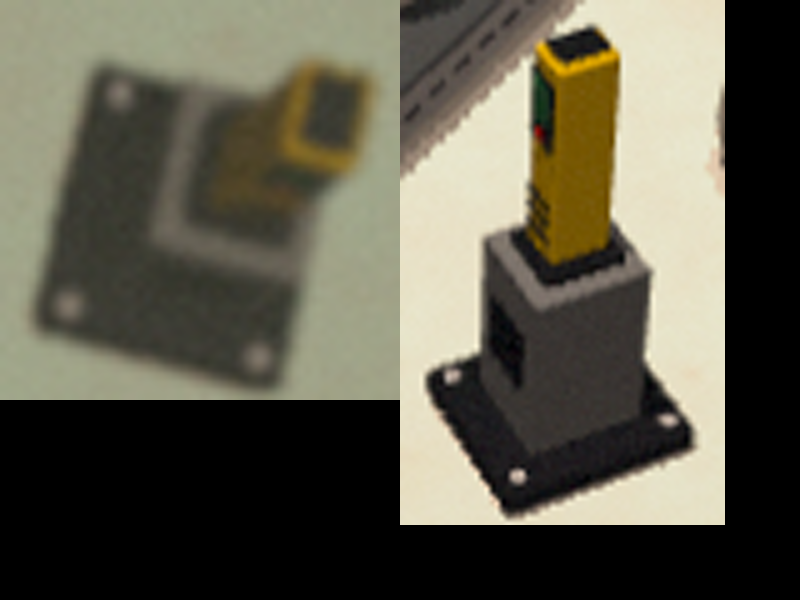

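The left crop (top view) shows the foot's corners at (100,65), (40,330) and (280,385), and the handle's top at about (300,65)-(372,72)-(352,172)-(280,158). In the right crop (scene view) the handle's top corners are (537,45), (600,27), (620,55) and (557,70). The display is on the handle's left face, towards the robot.

Run:
```python
from h import *
from scipy.optimize import least_squares
t=viewer.capture("top"); c=viewer.capture("scene")
T=lambda u:(np.float64(u)+.5)/8-.5+[312,204]
S=lambda u:(np.float64(u)-[400,0]+.5)/5-.5+[265,200]
f=ray(t,T([(100,65),(40,330),(280,385)]),.012)[:,:2]
print("foot",f.round(4),(f[0]+f[2])/2,np.linalg.norm(f[1]-f[0]),np.linalg.norm(f[2]-f[1]),"xyaw",np.degrees(np.arctan2(*(f[0]-f[1])[::-1])),"yyaw",np.degrees(np.arctan2(*(f[1]-f[2])[::-1]))-90)
g=ray(c,S([(430,378),(508,515),(693,440)]),.012)[:,:2]
print("foot scene",g.round(4),(g[0]+g[2])/2)
a=ray(t,T([(300,65),(372,72),(352,172),(280,158)]),.194)[:,:2]
b=ray(c,S([(537,45),(600,27),(620,55),(557,70)]),.194)[:,:2]
for q in(a,b): print(q.round(4),q.mean(0),np.linalg.norm(q-np.roll(q,1,0),axis=1).round(3))
# yaw from the long sides (probe x)
print(np.degrees(np.arctan2(*(a[0]-a[3])[::-1])),np.degrees(np.arctan2(*(a[1]-a[2])[::-1])),"scene",np.degrees(np.arctan2(*(b[1]-b[0])[::-1])),np.degrees(np.arctan2(*(b[2]-b[3])[::-1])),np.degrees(np.arctan2(*(b[0]-b[3])[::-1])),np.degrees(np.arctan2(*(b[1]-b[2])[::-1])))
# scene: yellow mask in both, handle body model fit (silhouette IoU)
def mask(k):
    h=cv2.cvtColor(k["frame"],cv2.COLOR_RGB2HSV); 
    return cv2.inRange(h,(18,130,40),(35,255,255))
def sil(k,p):
    x,y,w=p; R=np.array([[np.cos(w),-np.sin(w)],[np.sin(w),np.cos(w)]])
    q=np.array([(i*.013,j*.010) for i in(-1,1) for j in(-1,1)])@R.T+[x,y]
    P=np.vstack([np.c_[q,np.full(4,z)] for z in(.098,.194)])
    return cv2.convexHull(proj(k,P).astype(np.float32))[:,0]
def ed(k,p):return sil(k,p)
m=mask(c); n,l,st,ce=cv2.connectedComponentsWithStats(m)
i=l[int(S([570,150])[1]),int(S([570,150])[0])]; ys,xs=np.where(l==i)
print("yellow bbox",st[i]); 
P0=b.mean(0)
for w in (5,10,15,20,25): 
    h=sil(c,(*P0,np.radians(w))); print(w,h.min(0).round(1),h.max(0).round(1))
w=r.sense()["tool_rot"];print(cv2.Rodrigues(w)[0].round(3))
```

```text
foot [[ 0.5251 -0.1328]
 [ 0.4446 -0.1165]
 [ 0.4322 -0.1877]] [ 0.47865902 -0.16022475] 0.08210828789535857 0.0722216576321364 xyaw -11.389634735635005 yyaw -9.900657704644729
foot scene [[ 0.4421 -0.1221]
 [ 0.4221 -0.1953]
 [ 0.5024 -0.2106]] [ 0.47227993 -0.16634427]
[[ 0.4894 -0.1518]
 [ 0.4886 -0.1697]
 [ 0.4634 -0.1648]
 [ 0.4659 -0.147 ]] [ 0.47682314 -0.15832237] [0.024 0.018 0.026 0.018]
[[ 0.4632 -0.1545]
 [ 0.4869 -0.1605]
 [ 0.4823 -0.1763]
 [ 0.4599 -0.169 ]] [ 0.47305238 -0.16507179] [0.015 0.025 0.016 0.024]
-11.596421332550454 -11.072946589900535 scene -14.10951277689901 -17.959734247211856 77.32224101777588 73.55089324278846
yellow bbox [290 208  19  45 611]
5 [289.4 203.6] [309.7 255.5]
10 [289.5 203.5] [309.5 255.6]
15 [289.7 203.5] [309.3 255.6]
20 [290.  203.5] [309.  255.6]
25 [290.3 203.6] [308.6 255.5]
[[-0.917  0.399 -0.   ]
 [ 0.399  0.917 -0.001]
 [ 0.    -0.001 -1.   ]]
```

carry_out([
  [1,[0.25,-0.6,0.15],0.0064],
  [1,[0.3,-0.9,0.15],0.0064],
  [1,[0.3,-0.9,0.15],0.0064],
  [1,[0.3,-0.9,0.15],0.0064],
  [1,[0.3,-0.9,0.1],0.0064],
  [1,[0.3,-0.9,0.1],0.0064],
  [1,[0.3,-0.9,0],0.0064],
  [1,[0.3,-0.9,0],0.0064],
  [1,[0.3,-0.9,0],0.0064],
  [1,[0.3,-0.9,0],0.0064],
])

```text
t: 1.55
tcp_pos: [0.4269, 0.0492, 0.2709]
tool_rot: [0.328, 3.123, 0.0]
force: [0.3, 0.2, 0.2]
opening: 0.0869
gripper_force: 0.0
```

carry_out([
  [1,[0.2,-0.8,0],0],
  [1,[0.2,-0.8,0],0],
  [1,[0.2,-0.8,0],0],
  [1,[0.1,-0.7,0],0],
  [1,[0.1,-0.42,0],0],
  [1,[0,0,0],0],
  [1,[0,0,0],0],
])

```text
t: 2.42
tcp_pos: [0.4744, -0.1595, 0.2704]
tool_rot: [-0.329, -3.124, -0.001]
force: [0.3, -0.5, 0.6]
opening: 0.0869
gripper_force: 0.0
```

Run:
```python
from h import *
t=viewer.capture("top"); c=viewer.capture("scene"); s0=r.sense()
R=cv2.Rodrigues(s0["tool_rot"])[0]; p=s0["tcp_pos"]; print(p,np.degrees(np.arctan2(R[1,1],R[0,1])))
im=np.zeros((600,800,3),np.uint8)
a=c["frame"][140:290,220:380,::-1].copy(); a=cv2.resize(a,None,fx=4,fy=4,interpolation=cv2.INTER_CUBIC)
L=[p+R@[sx,y,0] for sx in(-.0095,.0095) for y in(-.0435,.0435)]
for q in proj(c,L+[p]): cv2.circle(a,tuple(int(v) for v in ((q-[220,140]+.5)*4)),2,(255,0,255),-1)
im[:600,:640]=a; cv2.imwrite("pics/over1.png",im[:,:640])
```

```text
[ 0.47451294 -0.15914901  0.27062237] 78.0490425679012
```

View pics/over1.png

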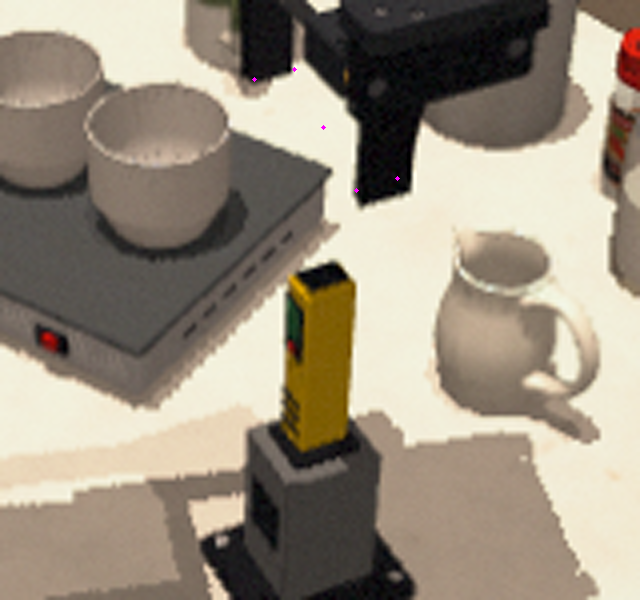

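The pink projected finger ends sit on the real fingers at about (275,75) and (375,185), so the camera and arm frames agree to within a few mm. The handle stands below between the fingers, with its top at about (322,275), so I'll go down.

carry_out([
  [1,[0.01,-0.06,-0.3],0],
  [1,[0,0,-0.45],0],
  [1,[0,0,-0.45],0],
  [1,[0,0,-0.45],0],
  [0.2,[0,0,-0.4],0],
  [0,[0,0,-0.25],0],
  [-0.2,[0,0,0],0],
  [-0.2,[0,0,0],0],
])

```text
t: 3.52
tcp_pos: [0.4757, -0.164, 0.1333]
tool_rot: [0.328, 3.123, -0.001]
force: [0.8, -0.4, 0.5]
opening: 0.055
gripper_force: 0.0
```

Run:
```python
from h import *
t=viewer.capture("top"); c=viewer.capture("scene"); s0=r.sense(); print(s0["tcp_pos"],s0["opening"])
a=cv2.resize(c["frame"][170:270,250:350,::-1],None,fx=6,fy=6,interpolation=cv2.INTER_CUBIC)
cv2.imwrite("pics/down1.png",a)
```

```text
[ 0.47599237 -0.1642011   0.13371589] 0.046864632626322386
```

View pics/down1.png

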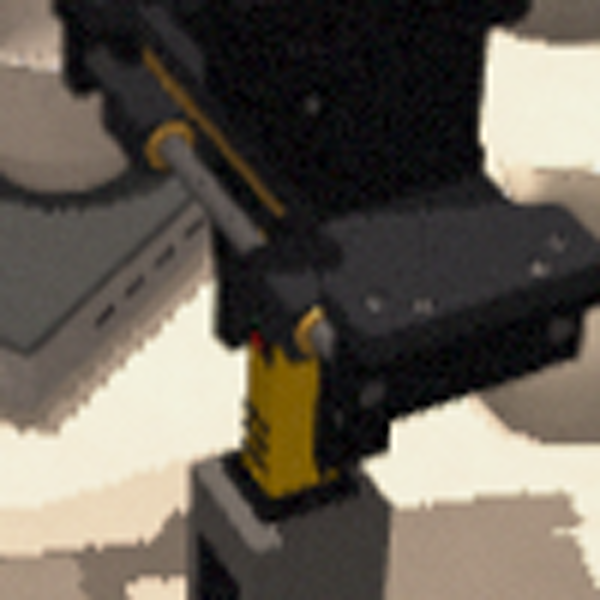

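The handle at about (283,420) stands centred between the fingers, and the fingertips at about (352,463) clear the socket's rim. I'll close and lift a little.

carry_out([
  [-0.4,[0,0,0],0],
  [-0.5,[0,0,0],0],
  [-0.7,[0,0,0],0],
  [-1,[0,0,0],0],
  [-1,[0,0,0],0],
  [-1,[0,0,0],0],
  [-1,[0,0,0],0],
], grip_force=25)

```text
t: 4.5
tcp_pos: [0.4753, -0.1637, 0.1327]
tool_rot: [0.329, 3.124, 0.0]
force: [-0.1, 2.7, 3.1]
opening: 0.0196
gripper_force: 25.0
```

carry_out([
  [-1,[0,0,0.15],0],
  [-1,[0,0,0.25],0],
  [-1,[0,0,0.35],0],
  [-1,[0,0,0.35],0],
  [-1,[0,0,0.4],0],
  [-1,[0,0,0.4],0],
  [-1,[0,0,0.4],0],
  [-1,[0,0,0.4],0],
  [-1,[0,0,0],0],
  [-1,[0,0,0],0],
])

```text
t: 5.75
tcp_pos: [0.4748, -0.1638, 0.294]
tool_rot: [-0.329, -3.124, -0.0]
force: [0.8, -0.3, -1.1]
opening: 0.0202
gripper_force: 25.0
```

carry_out([
  [-1,[0.02,0.4,0],0.0163],
  [-1,[0.04,0.8,0],0.0163],
  [-1,[0.04,0.9,0],0.0163],
  [-1,[0.04,0.9,0],0.0163],
  [-1,[0.04,0.9,0],0.0163],
  [-1,[0.04,0.9,0],0.0163],
  [-1,[0.04,0.9,0],0.0163],
  [-1,[0.04,0.6,0],0.0163],
  [-1,[0.04,0.4,0],0.0163],
  [-1,[0.02,0.13,0],0.0163],
])

```text
t: 7.0
tcp_pos: [0.4958, 0.2473, 0.2925]
tool_rot: [0.478, -3.102, 0.001]
force: [-0.6, -0.6, -2.3]
opening: 0.0195
gripper_force: 25.0
```

carry_out([
  [-1,[0,0,-0.3],0],
  [-1,[0,0,-0.4],0],
  [-1,[0,0,-0.4],0],
  [-1,[0,0,-0.3],0],
  [-1,[0,0,-0.2],0],
  [-1,[0,0,0],0],
  [-1,[0,0,0],0],
])

```text
t: 7.88
tcp_pos: [0.4974, 0.2461, 0.1995]
tool_rot: [-0.473, 3.104, 0.0]
force: [-0.1, -0.1, -0.1]
opening: 0.0199
gripper_force: 25.0
```

Run:
```python
from h import *
t=viewer.capture("top"); c=viewer.capture("scene"); s0=r.sense(); R=cv2.Rodrigues(s0["tool_rot"])[0]
print(s0["tcp_pos"],s0["opening"],s0["force"],np.degrees(np.arctan2(R[1,1],R[0,1])))
print(proj(c,[[.4953,.2447,.045]]),proj(c,[[*s0["tcp_pos"][:2],.073]]))
a=cv2.resize(c["frame"][95:220,125:275,::-1],None,fx=4.8,fy=4.8,interpolation=cv2.INTER_CUBIC)
cv2.imwrite("pics/ring1.png",a)
```

```text
[0.4974742  0.24620564 0.19967668] 0.019680805612636926 [-0.82333718  0.41821692 -0.93541509] 107.32002404738077
[[195.65288141 168.86321136]] [[195.08008734 158.8297862 ]]
```

View pics/ring1.png

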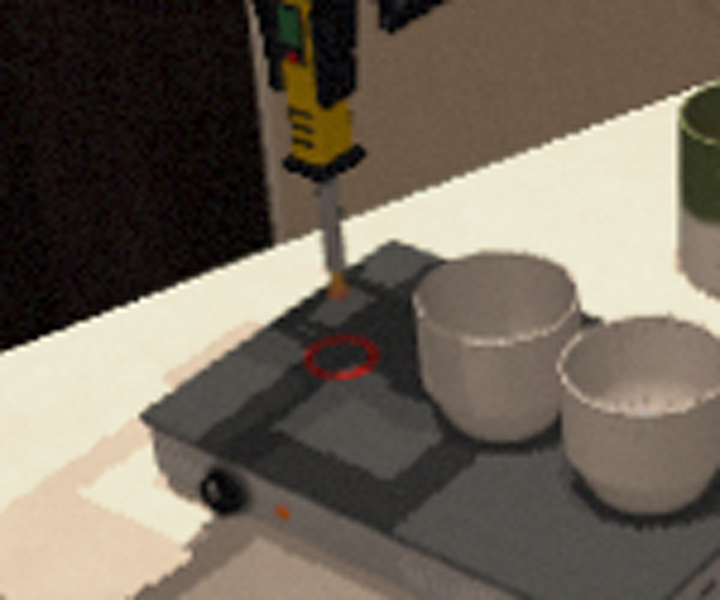

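The tip is at about (338,293) and hangs above the ring, centred at (342,357). The display faces left, the side with the dial (222,492). I'll come down to just above the plate and compare the two there.

carry_out([
  [-1,[0,0,-0.2],0],
  [-1,[0,0,-0.2],0],
  [-1,[0,0,-0.13],0],
  [-1,[0,0,0],0],
  [-1,[0,0,0],0],
  [-1,[0,0,0],0],
])

```text
t: 8.72
tcp_pos: [0.4971, 0.2461, 0.1673]
tool_rot: [-0.473, 3.105, 0.0]
force: [0.2, 0.5, -1.3]
opening: 0.0199
gripper_force: 25.0
```

Run:
```python
from h import *
t=viewer.capture("top"); c=viewer.capture("scene"); s0=r.sense(); p=s0["tcp_pos"]
print(p,s0["force"])
print(proj(c,[[p[0],p[1],z] for z in(.049,.06,.08,.119,.13)]).round(1).tolist())
a=cv2.resize(c["frame"][125:185,165:225,::-1],None,fx=10,fy=10,interpolation=cv2.INTER_CUBIC)
cv2.imwrite("pics/ring2.png",a); print(ring(c)[:6])
```

```text
[0.49707022 0.24608208 0.1671986 ] [ 0.18100496  0.16663733 -1.31800778]
[[195.8, 167.0], [195.4, 163.3], [194.7, 156.5], [193.3, 142.8], [192.8, 138.9]]
[(array([2.4476, 0.5786]), 0.0802, 340), (array([2.1931, 0.5559]), 0.0492, 57), (array([0.9173, 1.0813]), 0.0479, 16), (array([0.9332, 0.1627]), 0.0396, 461), (array([0.9109, 0.0074]), 0.0248, 224), (array([0.4947, 0.2439]), 0.0167, 44)]
```

View pics/ring2.png

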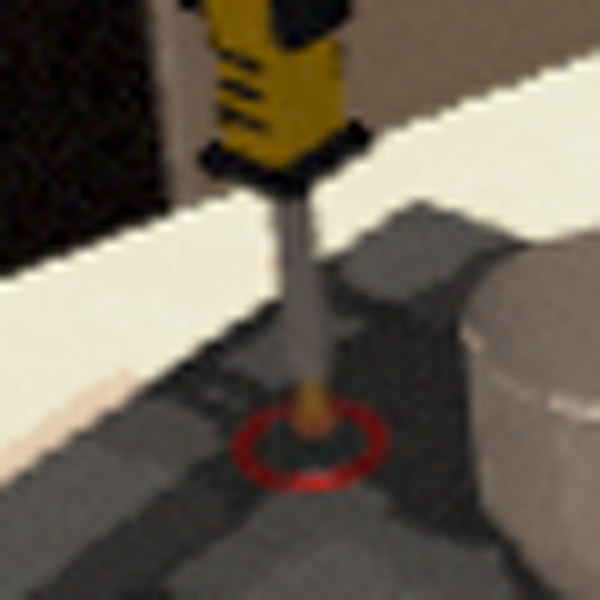

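The tip at (314,427), still about 5 mm up, will land on the ring's centre at (311,443), and the probe is upright. I'll press down, averaging the force before and after.

```bash
cat >> h.py <<'E'
def avg(n=8):
    F=[];P=[]
    for _ in range(n): viewer.capture("scene"); s0=r.sense(); F.append(s0["force"]); P.append(s0["tcp_pos"])
    print(s0["t"],np.mean(F,0).round(2),np.std(F,0).round(2),np.mean(P,0).round(5),s0["opening"])
E
python3 -c "
from h import *
avg()"
```

```text
9.225 [ 0.14  0.28 -0.79] [0.49 0.51 0.51] [0.49686 0.24602 0.1669 ] 0.019770129036636278
```

carry_out([
  [-1,[0,0,-0.04],0],
  [-1,[0,0,-0.05],0],
  [-1,[0,0,-0.04],0],
  [-1,[0,0,0],0],
  [-1,[0,0,0],0],
])

```text
t: 9.85
tcp_pos: [0.4968, 0.246, 0.1591]
tool_rot: [-0.473, 3.106, 0.0]
force: [-1.3, -0.8, 0.9]
opening: 0.0197
gripper_force: 25.0
```

```bash
python3 -c "
from h import *
avg()"
```

```text
10.25 [-0.06 -0.09  0.51] [0.35 0.42 0.35] [0.49682 0.24601 0.15905] 0.019881110427190797
```

carry_out([
  [-1,[0,0,-0.03],0],
  [-1,[0,0,-0.03],0],
  [-1,[0,0,0],0],
  [-1,[0,0,0],0],
])

```text
t: 10.75
tcp_pos: [0.4969, 0.246, 0.1555]
tool_rot: [-0.473, 3.106, 0.0]
force: [-0.1, -1.0, 2.8]
opening: 0.02
gripper_force: 25.0
```

Run:
```python
from h import *
avg(14)
c=viewer.capture("scene")
cv2.imwrite("pics/fin.png",cv2.resize(c["frame"][125:185,165:225,::-1],None,fx=10,fy=10,interpolation=cv2.INTER_CUBIC))
```

```text
11.45 [-0.6  -0.17  2.96] [0.36 0.45 0.46] [0.49685 0.24602 0.15542] 0.01984882340113721
```

View pics/fin.png

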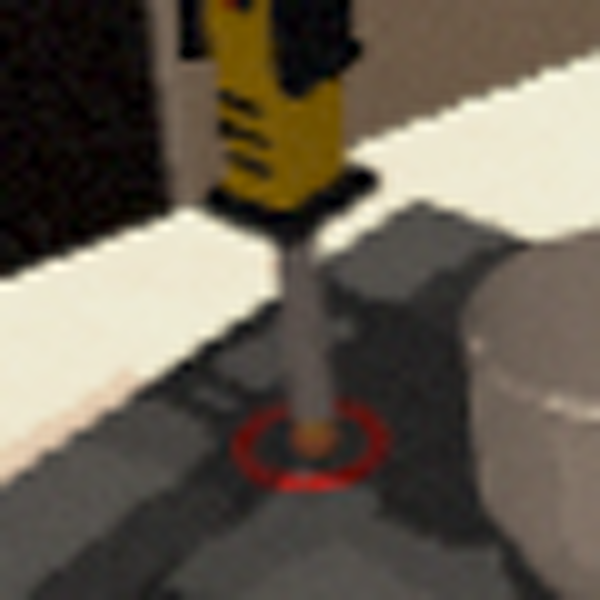

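The tip stands in the middle of the ring, at (315,442) against the ring's centre at (311,443). The net push is 3.75 N, about 6.2 mm of travel, so I'll hand in.

```bash
python3 -c "
from workcell import job_done
print(job_done())"
```

```text
the job is handed in; nothing more can be done
None
```

The job is handed in: the gripper is still holding the thermometer upright in the red ring, with its display to the warmer's front and the tip pressed in about 6 mm (3.75 N measured); the cups and jug were not touched, and no verdict came back.

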